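# Line up the steel specimen pots by size on the processor's loading tray

### The arm

A 7-joint arm with a two-finger parallel gripper is mounted at the origin on the work surface. World frame = base frame: x ahead of the robot, y to its left, z up, the work surface at z = 0. Lengths are in m, angles in rad, forces in N, time in s.
With the tool pointing down it reaches from about 0.425 to 0.875 m from the base axis. Payload 8.4 kg.
Tool frame: the origin (TCP) lies midway between the tips of the shut fingers; the grasp point (between the pads) lies 19 mm behind it (bot.grip_point_offset is the distance from the TCP to the grasp point, in m); z points along the fingers, y is the line along which they close (so a half turn about z gives the same grasp; the last joint's range is limited). The gripper opens to 87 mm and grips with 3 to 60 N. Pads are 19 mm wide; open, the fingers measure 117 mm over their backs; the gripper's body (75 mm by 190 mm) begins 51 mm behind the grasp point.
Start: joints at [1.08, 0.333, 0.04, 1.465, -0.013, 1.343, -0.059], TCP at [0.248, -0.601, 0.223] pointing down, gripper open.
Joint ranges: [-2.58, 2.58], [-0.38, 2.09], [-1.3, 1.39], [0.25, 2.4], [-1.5, 4.64], [0.08, 2.09], [-2.65, 2.65]. Speed limits (rad/s): [2.22, 2.22, 2.79, 2.79, 3.14, 3.14, 3.14].

### API

Orientations are given as a 3x3 rotation matrix whose columns are the frame's x, y, z axes.
In Python, from station import bot gives the robot as it stands.
- The arm moves only by the tool play_rows, never from a script. Its argument "steps" is a list of rows, each an object of numbers: "gripper": the gripper's target within -1 to 1 (shut at 1, half-way at 0, fully open at -1); "dx", "dy", "dz": the shift along the tool's x, y, z in mm; "wx", "wy", "wz": the turn, a rotation vector about the tool's x, y, z in degrees. In form: [{"gripper": .., "dx": .., "dy": .., "dz": .., "wx": .., "wy": .., "wz": ..}, ...]. A call has 1 to 5 rows; each row is the pose to reach, as a shift and turn from the pose commanded when the call began, along the tool's axes at that moment; what a row does not reach only later rows make up. A row lasts 1/10 s, in which the tool goes at most 50 mm and 8.59 degrees, less where a joint would pass 70% of its speed; a pose out of reach is approached as far as the arm can. A call with a gripper value outside its range is refused whole. The fingers move at their own pace and stop on an object; "squeeze" is the grip in N (left out, the last holds). Time passes only in rows, so rows that repeat a pose let the fingers close. It gives the time, the measured TCP pose, the force, the opening and the grip force at its end, in the units of the state.
- bot.observe(): the state, without advancing time (a new reading comes with each control period).
- bot.read_camera(name): name is "scene" or "top" or "wrist"; returns the picture (420x560x3 uint8, red, green, blue); there is no depth.
- bot.camera_params(name): a dict with "camera_matrix" (3x3 intrinsics, pixels), "world_to_cam" (4x4, takes a point from world to camera coordinates); the wrist camera has in their place "T_tool_cam" (4x4, takes a point from camera to tool coordinates, whose origin is the TCP and whose axes are the flange's). Camera axes: x right, y up, looking along -z (the intrinsics and any distortion apply to the point x, -y, -z); pixel columns grow to the right and rows downward; lengths in m; the calibration is good to about 2 mm. A picture is of the moment at which its call begins: read the wrist's pose just before it. camera_params takes no time and is no camera call.
- bot.hand_in(): hands the job in; it is judged then, once.
Trained networks look in the newest picture that a camera, given by its name, has taken for a name from the list of things; names that differ only in an ending like _2 or _b are one class to them, and where a whole thing is asked for, a point or a joint stands for the part that bears it (a point fixed in the world has none). Each returns a list of dicts, best first, with "conf" (0 to 1); they miss things now and then, are a little off and sometimes report something else, mostly with a low value. They report only what shows in the picture. A call takes as long as a camera call.
- bot.find_in(camera, label): "position" ([x, y, z] in m, in the coordinates of the camera as it stood for that picture, good to about 4 mm: the middle of the surface that is visible of it).
- bot.trace(camera, label): "region" (420x560 bool, what is visible of it).
- bot.pinpoint(camera, label): "position" ([x, y, z] in m, in the coordinates of the camera as it stood for that picture, good to about 4 mm: a listed point, or the origin of a listed thing).
The state is a dict: "time": time; "joints": joint angles; "qvel": joint speeds; "tau": joint torques, N m; "tcp_pos": TCP position; "orientation": TCP orientation; "force": force on the tool from outside, world axes, zero at the start; "ft_torque": the same for the moment, N m; "grip_width": opening from 0.0 (shut) to 1.0 (fully open); "grip_force": force on a finger pad.
Only numpy, scipy, OpenCV 4.12 (cv2) and the standard library are available. Lean on these libraries where they do the work, as an engineer would, in place of code of your own. Each camera call takes 0.05 s, during which the arm holds its last target. There are 200 camera calls.

### The job

Line up the four blue-lidded steel pots on the loading tray in order of size, one upright in the middle of each black disc: the smallest on the disc next to the green block, each next one larger, the largest at the grey block's end. Keep the pots upright throughout, leave the amber bottle among them undisturbed, and let go of everything.

Things in the scene. Friction and masses are not known exactly. Their poses are not given: they have to be found in the camera images.
- pot_36: loose, closed steel specimen pot, the smallest of four: a plain upright cylinder 36 mm in diameter and 50 mm tall, straight-sided; its top 12 mm is a flat blue lid of the same diameter, fast to the pot. About 80 g (may differ by up to 40 percent). Origin at the centre of its underside, z up.
- pot_44: loose, closed steel specimen pot, the second smallest of four: a plain upright cylinder 44 mm in diameter and 66 mm tall, straight-sided; its top 12 mm is a flat blue lid of the same diameter, fast to the pot. About 130 g (may differ by up to 40 percent). Origin at the centre of its underside, z up.
- pot_52: loose, closed steel specimen pot, the second largest of four: a plain upright cylinder 52 mm in diameter and 82 mm tall, straight-sided; its top 12 mm is a flat blue lid of the same diameter, fast to the pot. About 190 g (may differ by up to 40 percent). Origin at the centre of its underside, z up.
- pot_60: loose, closed steel specimen pot, the largest of four: a plain upright cylinder 60 mm in diameter and 98 mm tall, straight-sided; its top 12 mm is a flat blue lid of the same diameter, fast to the pot. About 260 g (may differ by up to 40 percent). Origin at the centre of its underside, z up.
- pad_a: fixed black rubber disc, 68 mm across, 3 mm thick, a yellow dot in its middle, at one end of the row, next to pad_b; four alike lie in a straight row at 90 mm spacing on a tray. Origin at the centre of its underside; upper face 15 mm above the table. y axis along the row from a to d. The tray is white, 100 x 460 mm, 12 mm thick, fixed, at the back of the work area, somewhat turned.
- pad_b: fixed black rubber disc, 68 mm across, 3 mm thick, a yellow dot in its middle, between pad_a and pad_c; four alike lie in a straight row at 90 mm spacing on a tray. Origin at the centre of its underside; upper face 15 mm above the table. y axis along the row from a to d.
- pad_c: fixed black rubber disc, 68 mm across, 3 mm thick, a yellow dot in its middle, between pad_b and pad_d; four alike lie in a straight row at 90 mm spacing on a tray. Origin at the centre of its underside; upper face 15 mm above the table. y axis along the row from a to d.
- pad_d: fixed black rubber disc, 68 mm across, 3 mm thick, a yellow dot in its middle, at the other end of the row, next to pad_c; four alike lie in a straight row at 90 mm spacing on a tray. Origin at the centre of its underside; upper face 15 mm above the table. y axis along the row from a to d. Along the tray's far edge (+x) a steel lip stands 8 mm above the tray top, 44 mm from the row's centre line.
- start_block: fixed green plastic cube, 30 mm, on the tray 70 mm beyond one end disc of the row; it marks the start of the row, and may be at either end. A grey cube of the same size stands at the other end. Origin at the centre of its underside.
- amber_bottle: loose amber bottle with a black cap, 48 mm in diameter and 115 mm tall in all, standing among the pots on the bench; to be left alone. Origin at the centre of its underside.

How it is judged:
By the outcome, as a careful person would: the job done as asked, in the order asked, and still so for the second after the job is handed in, with the robot touching nothing.
It also fails if it takes over 112 s, if anything falls off the work surface, if the arm or the gripper's body presses on something with over 40 N, if the wrist force passes 120 N, or if a joint passes its speed limit or range.

## Working session

There is one attempt and no reset: what is moved stays moved. The work goes in short steps, Python scripts to look and compute and a tool call to move; the robot and the scene stay as the last step left them, time stands still between calls to the robot, and variables do not carry over. Pictures are saved under pics/ and viewed, at most 14 in all, crops included, and the job is handed in when it is done.

Besides the shell and the picture viewer there is one more tool, called after "Call:" as name(argument=value, ...), one argument or row to a line, values as JSON. play_rows: Moves the arm, as the interface text tells. Its arguments: {"type":"object","properties":{"steps":{"type":"array","items":{"type":"object","properties":{"gripper":{"type":"number"},"dx":{"type":"number"},"dy":{"type":"number"},"dz":{"type":"number"},"wx":{"type":"number"},"wy":{"type":"number"},"wz":{"type":"number"}}}},"squeeze":{"type":"number"}},"required":["steps"]}

```bash
mkdir -p pics; ls; cat > h.py <<'E'
import numpy as np, cv2
from station import bot
def c2w(cam,p):
    P=bot.camera_params(cam)
    if 'world_to_cam' in P: M=np.linalg.inv(np.array(P['world_to_cam']))
    else:
        s=bot.observe();T=np.eye(4);T[:3,:3]=s['orientation'];T[:3,3]=s['tcp_pos'];M=T@np.array(P['T_tool_cam'])
    return (M@np.r_[p,1])[:3]
def save(cam,n): cv2.imwrite(f'pics/{n}.png',bot.read_camera(cam)[:,:,::-1])
E
python3 - <<'E'
from h import *
np.set_printoptions(precision=4,suppress=True)
for cam in ['top','scene']:
    save(cam,cam+'0')
    for l in ['pot_36','pot_44','pot_52','pot_60','pad_a','start_block','amber_bottle']:
        for d in bot.pinpoint(cam,l): print(cam,l,round(d['conf'],2),c2w(cam,d['position']))
s=bot.observe();print(s)
print(bot.camera_params('top'),bot.camera_params('wrist'))
E
```

```text
pics
top pot_36 0.83 [ 0.4441 -0.008  -0.0011]
top pot_36 0.78 [ 0.4266  0.32   -0.0019]
top pot_36 0.56 [ 0.4251  0.145  -0.0017]
top pot_44 0.83 [ 0.4441 -0.008  -0.0011]
top pot_44 0.78 [ 0.4266  0.32   -0.0019]
top pot_44 0.56 [ 0.4251  0.145  -0.0017]
top pot_52 0.83 [ 0.4441 -0.008  -0.0011]
top pot_52 0.78 [ 0.4266  0.32   -0.0019]
top pot_52 0.56 [ 0.4251  0.145  -0.0017]
top pot_60 0.83 [ 0.4441 -0.008  -0.0011]
top pot_60 0.78 [ 0.4266  0.32   -0.0019]
top pot_60 0.56 [ 0.4251  0.145  -0.0017]
top pad_a 0.82 [0.6163 0.171  0.0137]
top pad_a 0.72 [ 0.651  -0.0967  0.0112]
top pad_a 0.69 [0.6318 0.0896 0.0134]
top pad_a 0.6 [ 0.6392 -0.0057  0.013 ]
top start_block 0.69 [ 0.6513 -0.0933  0.0127]
top start_block 0.6 [0.6135 0.2465 0.0172]
top amber_bottle 0.65 [ 0.4339 -0.1635 -0.0012]
scene pot_36 0.94 [0.4361 0.3215 0.0022]
scene pot_36 0.79 [ 0.4451 -0.009  -0.0003]
scene pot_36 0.75 [ 0.4307  0.1492 -0.0057]
scene pot_44 0.94 [0.4361 0.3215 0.0022]
scene pot_44 0.79 [ 0.4451 -0.009  -0.0003]
scene pot_44 0.75 [ 0.4307  0.1492 -0.0057]
scene pot_52 0.94 [0.4361 0.3215 0.002
[... 1037 characters left out ...]
grip_width': 1.0007067196631194}
{'camera_matrix': array([[398.3678,   0.    , 282.4276],
       [  0.    , 398.3678, 216.6777],
       [  0.    ,   0.    ,   1.    ]]), 'world_to_cam': array([[ 0.0259, -0.9996,  0.0077, -0.0201],
       [ 0.9867,  0.0268,  0.1606, -0.52  ],
       [-0.1607,  0.0034,  0.987 , -0.7372],
       [ 0.    ,  0.    ,  0.    ,  1.    ]])} {'camera_matrix': array([[291.0877,   0.    , 274.0688],
       [  0.    , 291.0877, 210.6534],
       [  0.    ,   0.    ,   1.    ]]), 'T_tool_cam': array([[ 0.0005,  0.9655,  0.2605,  0.0707],
       [ 1.    , -0.0004, -0.0001, -0.0001],
       [-0.    ,  0.2605, -0.9655, -0.1615],
       [ 0.    ,  0.    ,  0.    ,  1.    ]])}
```

View pics/top0.png

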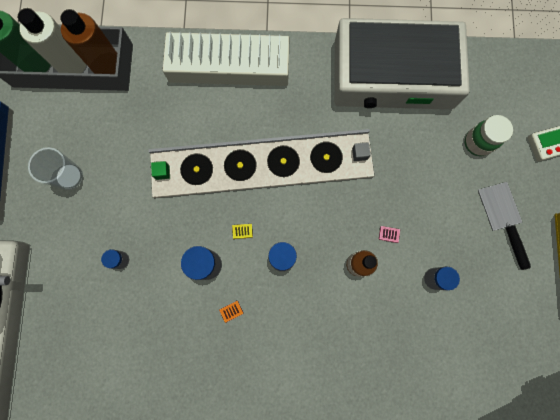

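View pics/scene0.png

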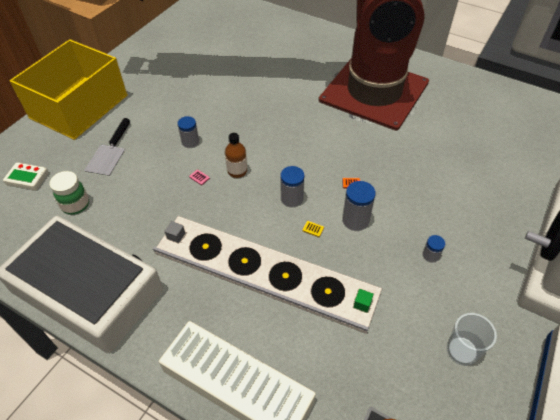

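The green block is on the left of the top picture, at (160,170). The lids are pot_36 at (111,259), pot_60 at (198,263), pot_52 at (282,257) and pot_44 at (446,278). The bottle is at (364,263). The discs run from (196,169) to (326,157).

```bash
cat >> h.py <<'E'
def cammat(cam):
    P=bot.camera_params(cam);K=np.array(P['camera_matrix'])
    if 'world_to_cam' in P: M=np.linalg.inv(np.array(P['world_to_cam']))
    else:
        s=bot.observe();T=np.eye(4);T[:3,:3]=s['orientation'];T[:3,3]=s['tcp_pos'];M=T@np.array(P['T_tool_cam'])
    return K,M
def ray(cam,uv,z,KM=None):
    K,M=KM or cammat(cam)
    d=np.linalg.solve(K,[uv[0],uv[1],1]);d=M[:3,:3]@(d*[1,-1,-1])
    return M[:3,3]+d*(z-M[2,3])/d[2]
def blobs(im,kind,amin):
    h=cv2.cvtColor(im,cv2.COLOR_RGB2HSV)
    lo,hi={'blue':((105,150,40),(125,255,255)),'yellow':((24,150,120),(34,255,255))}[kind]
    m=cv2.inRange(h,lo,hi)
    n,_,st,c=cv2.connectedComponentsWithStats(m)
    return [(c[i],st[i]) for i in range(1,n) if st[i][4]>=amin]
E
python3 - <<'E'
from h import *
np.set_printoptions(precision=4,suppress=True)
D={.036:.05,.044:.066,.052:.082,.060:.098}
for cam in ['top','scene']:
    im=cv2.imread(f'pics/{cam}0.png')[:,:,::-1].copy()
    for c,s in blobs(im,'blue',60):
        print(cam,'blue',c,s,[ray(cam,c,z)[:2] for z in D.values()])
    for c,s in blobs(im,'yellow',10):
        if s[4]<80: print(cam,'y',c,s,ray(cam,c,.015))
E
```

```text
top blue [281.9696 255.9663] [269 243  27  27 593] [array([ 0.4432, -0.0074]), array([ 0.4422, -0.0073]), array([ 0.4412, -0.0072]), array([ 0.4401, -0.0072])]
top blue [197.4595 262.6204] [181 247  34  33 864] [array([0.4264, 0.1526]), array([0.4257, 0.1493]), array([0.425, 0.146]), array([0.4244, 0.1427])]
top blue [110.9091 258.5564] [102 250  19  18 275] [array([0.4297, 0.3169]), array([0.429 , 0.3102]), array([0.4283, 0.3034]), array([0.4275, 0.2967])]
top blue [446.7829 278.1894] [435 267  24  23 433] [array([ 0.4095, -0.3206]), array([ 0.4092, -0.314 ]), array([ 0.4089, -0.3073]), array([ 0.4086, -0.3007])]
top y [326.04 156.4 ] [324 154   5   6  25] [ 0.6541 -0.0937  0.015 ]
top y [283.04 160.4 ] [281 158   5   6  25] [ 0.6429 -0.0046  0.015 ]
top y [239.5862 164.5517] [237 162   6   6  29] [0.6315 0.0849 0.015 ]
top y [196.  168.5] [194 166   5   6  26] [0.6205 0.1744 0.015 ]
scene blue [186.3194 123.3979] [178 117  17  14 191] [array([ 0.4048, -0.3233]), array([ 0.4178, -0.3106]), array([ 0.4308, -0.2979]), array([ 0.4438, -0.2852])]
scene blue [292.0784 175.8235] [281 166 
[... 248 characters left out ...]
 array([0.4326, 0.1457])]
scene blue [435.6812 243.0531] [428 236  17  15 207] [array([0.4366, 0.3192]), array([0.4489, 0.3196]), array([0.4613, 0.3201]), array([0.4737, 0.3206])]
scene blue [539.9864 378.8878] [530 333  21  87 294] [array([0.6114, 0.5638]), array([0.6205, 0.5596]), array([0.6295, 0.5554]), array([0.6386, 0.5513])]
scene y [48.0541 54.4595] [39 47 21 15 37] [ 0.3425 -0.8684  0.015 ]
scene y [205.0476 245.8095] [203 244   5   5  21] [ 0.6563 -0.0932  0.015 ]
scene y [244.1364 260.3636] [242 258   6   5  22] [ 0.6455 -0.0039  0.015 ]
scene y [285.3077 275.0385] [282 273   7   5  26] [0.6334 0.0856 0.015 ]
scene y [327.4815 290.8889] [325 288   6   6  27] [0.623  0.1744 0.015 ]
```

Call:
play_rows(
  steps=[
    {"gripper": -1, "dx": 260, "dy": -204, "dz": 0, "wz": -74.6},
    {"gripper": -1, "dx": 260, "dy": -204, "dz": 0, "wz": -74.6},
    {"gripper": -1, "dx": 260, "dy": -204, "dz": 0, "wz": -74.6},
    {"gripper": -1, "dx": 260, "dy": -204, "dz": 0, "wz": -74.6},
    {"gripper": -1, "dx": 260, "dy": -204, "dz": 0, "wz": -74.6},
  ],
  squeeze=20,
)

```text
invalid input
```

```bash
cat > go.py <<'E'
import sys; from h import *
def go(x,y,z=None,yaw=7.14):
    s=bot.observe();R=np.array(s['orientation']);p=np.array(s['tcp_pos'])
    if z is None: z=p[2]
    d=R.T@(np.array([x,y,z])-p)*1e3
    a=np.radians(yaw);Rt=np.array([[-np.sin(a),np.cos(a),0],[np.cos(a),np.sin(a),0],[0,0,-1]])
    w=np.degrees(cv2.Rodrigues(R.T@Rt)[0].ravel())
    print('t',s['time'],'tcp',p.round(4),'move',d.round(1),'rot',w.round(2),'dist',np.linalg.norm(d).round(),'gw',round(s['grip_width'],3),'gf',round(s['grip_force'],1),'F',np.array(s['force']).round(1))
if __name__=='__main__': go(*map(float,sys.argv[1:]))
E
python3 go.py .411 -.313 .223
```

```text
t 0.8 tcp [ 0.2482 -0.6007  0.2226] move [ 260.3 -203.8   -0.4] rot [  0.     0.   -74.69] dist 331.0 gw 1.001 gf 0.0 F [-0.4 -0.3  0.3]
```

Call:
play_rows(
  steps=[
    {"gripper": -1, "dx": 260, "dy": -204, "dz": 0, "wx": 0, "wy": 0, "wz": -74.6},
    {"gripper": -1, "dx": 260, "dy": -204, "dz": 0, "wx": 0, "wy": 0, "wz": -74.6},
    {"gripper": -1, "dx": 260, "dy": -204, "dz": 0, "wx": 0, "wy": 0, "wz": -74.6},
    {"gripper": -1, "dx": 260, "dy": -204, "dz": 0, "wx": 0, "wy": 0, "wz": -74.6},
    {"gripper": -1, "dx": 260, "dy": -204, "dz": 0, "wx": 0, "wy": 0, "wz": -74.6},
  ],
  squeeze=20,
)

```text
time: 1.3
tcp_pos: [0.3717, -0.3812, 0.2228]
orientation: [[0.41, 0.912, 0.0], [0.912, -0.41, -0.001], [-0.0, 0.001, -1.0]]
force: [1.2, 0.2, -0.1]
grip_width: 1.0
grip_force: 0.0
```

```bash
python3 go.py .411 -.313 .223
```

```text
t 1.3 tcp [ 0.3717 -0.3812  0.2228] move [78.3  7.8 -0.2] rot [ 2.000e-02  3.000e-02 -3.137e+01] dist 79.0 gw 1.0 gf 0.0 F [ 1.2  0.2 -0.1]
```

Call:
play_rows(
  steps=[
    {"gripper": -1, "dx": 78, "dy": 8, "dz": 0, "wx": 0, "wy": 0, "wz": -31.4},
    {"gripper": -1, "dx": 78, "dy": 8, "dz": 0, "wx": 0, "wy": 0, "wz": -31.4},
    {"gripper": -1, "dx": 78, "dy": 8, "dz": 0, "wx": 0, "wy": 0, "wz": -31.4},
    {"gripper": -1, "dx": 78, "dy": 8, "dz": 0, "wx": 0, "wy": 0, "wz": -31.4},
    {"gripper": -1, "dx": 78, "dy": 8, "dz": 0, "wx": 0, "wy": 0, "wz": -31.4},
  ],
  squeeze=20,
)

```text
time: 1.8
tcp_pos: [0.4109, -0.3152, 0.2227]
orientation: [[-0.121, 0.993, 0.0], [0.993, 0.121, -0.0], [-0.0, 0.0, -1.0]]
force: [0.2, -0.5, 0.1]
grip_width: 1.001
grip_force: 0.0
```

```bash
cat > look.py <<'E'
import sys; from h import *
n=sys.argv[1];z=float(sys.argv[2]) if len(sys.argv)>2 else .015
kind=sys.argv[3] if len(sys.argv)>3 else 'blue'
KM=cammat('wrist');im=bot.read_camera('wrist');cv2.imwrite(f'pics/{n}.png',im[:,:,::-1])
for c,s in blobs(im,kind,60): print(c.round(1),s,ray('wrist',c,z,KM).round(4))
E
python3 look.py w1 .066; python3 go.py .411 -.313 .223
```

```text
[273.2 197.3] [ 255  179   37   37 1081] [ 0.4095 -0.3148  0.066 ]
t 1.85 tcp [ 0.4107 -0.3154  0.2227] move [ 2.4  0.6 -0.3] rot [ 0.01  0.01 -0.46] dist 2.0 gw 0.999 gf 0.0 F [ 0.  -0.2 -0.5]
```

Call:
play_rows(
  steps=[
    {"gripper": -1, "dx": 1, "dy": -1, "dz": 50, "wx": 0, "wy": 0, "wz": -0.4},
    {"gripper": -1, "dx": 1, "dy": -1, "dz": 100, "wx": 0, "wy": 0, "wz": -0.4},
    {"gripper": -1, "dx": 1, "dy": -1, "dz": 150, "wx": 0, "wy": 0, "wz": -0.4},
    {"gripper": -1, "dx": 1, "dy": -1, "dz": 185, "wx": 0, "wy": 0, "wz": -0.4},
    {"gripper": -1, "dx": 1, "dy": -1, "dz": 203, "wx": 0, "wy": 0, "wz": -0.4},
  ],
  squeeze=20,
)

```text
time: 2.35
tcp_pos: [0.4077, -0.3135, 0.0162]
orientation: [[-0.122, 0.993, -0.003], [0.993, 0.122, 0.003], [0.003, -0.003, -1.0]]
force: [-0.1, 0.6, -0.1]
grip_width: 1.0
grip_force: 0.0
```

Call:
play_rows(
  steps=[
    {"gripper": -1, "dx": 0, "dy": 0, "dz": 0, "wx": 0, "wy": 0, "wz": 0},
    {"gripper": 1, "dx": 0, "dy": 0, "dz": 0, "wx": 0, "wy": 0, "wz": 0},
    {"gripper": 1, "dx": 0, "dy": 0, "dz": 0, "wx": 0, "wy": 0, "wz": 0},
    {"gripper": 1, "dx": 0, "dy": 0, "dz": 0, "wx": 0, "wy": 0, "wz": 0},
    {"gripper": 1, "dx": 0, "dy": 0, "dz": 0, "wx": 0, "wy": 0, "wz": 0},
  ],
  squeeze=20,
)

```text
time: 2.85
tcp_pos: [0.4102, -0.315, 0.0206]
orientation: [[-0.125, 0.992, 0.001], [0.992, 0.125, -0.001], [-0.001, 0.001, -1.0]]
force: [-0.4, 0.5, -0.6]
grip_width: 0.72
grip_force: 0.0
```

Call:
play_rows(
  steps=[
    {"gripper": 1, "dx": 0, "dy": 0, "dz": 0, "wx": 0, "wy": 0, "wz": 0},
    {"gripper": 1, "dx": 0, "dy": 0, "dz": 0, "wx": 0, "wy": 0, "wz": 0},
    {"gripper": 1, "dx": 0, "dy": 0, "dz": 0, "wx": 0, "wy": 0, "wz": 0},
    {"gripper": 1, "dx": 0, "dy": 0, "dz": 0, "wx": 0, "wy": 0, "wz": 0},
    {"gripper": 1, "dx": 0, "dy": 0, "dz": 0, "wx": 0, "wy": 0, "wz": 0},
  ],
  squeeze=20,
)

```text
time: 3.35
tcp_pos: [0.4097, -0.3145, 0.0197]
orientation: [[-0.126, 0.992, 0.0], [0.992, 0.126, -0.0], [-0.0, 0.0, -1.0]]
force: [-1.1, 1.1, 4.0]
grip_width: 0.5
grip_force: 20.0
```

Call:
play_rows(
  steps=[
    {"gripper": 1, "dx": 0, "dy": 0, "dz": -20, "wx": 0, "wy": 0, "wz": 0},
    {"gripper": 1, "dx": 0, "dy": 0, "dz": -50, "wx": 0, "wy": 0, "wz": 0},
    {"gripper": 1, "dx": 0, "dy": 0, "dz": -100, "wx": 0, "wy": 0, "wz": 0},
    {"gripper": 1, "dx": 0, "dy": 0, "dz": -140, "wx": 0, "wy": 0, "wz": 0},
    {"gripper": 1, "dx": 0, "dy": 0, "dz": -160, "wx": 0, "wy": 0, "wz": 0},
  ],
  squeeze=20,
)

```text
time: 3.85
tcp_pos: [0.4107, -0.3152, 0.1832]
orientation: [[-0.126, 0.992, 0.003], [0.992, 0.126, -0.003], [-0.003, 0.003, -1.0]]
force: [-0.0, 0.1, -1.3]
grip_width: 0.498
grip_force: 20.0
```

```bash
python3 look.py w2 .226; python3 go.py .633 .085 .18
```

```text
[273.9 257.3] [238 247  73  18 893] [ 0.4078 -0.2975  0.226 ]
[274.1 305.7] [ 227  294   95   25 2257] [ 0.411  -0.3216  0.226 ]
t 3.9 tcp [ 0.4115 -0.3157  0.1852] move [369.7 270.    4.7] rot [0.28 0.28 0.08] dist 458.0 gw 0.502 gf 20.0 F [ 1.7 -1.5  1.2]
```

Call:
play_rows(
  steps=[
    {"gripper": 1, "dx": 20, "dy": 15, "dz": 4, "wx": 0, "wy": 0, "wz": 0},
    {"gripper": 1, "dx": 370, "dy": 270, "dz": 4, "wx": 0, "wy": 0, "wz": 0},
    {"gripper": 1, "dx": 370, "dy": 270, "dz": 4, "wx": 0, "wy": 0, "wz": 0},
    {"gripper": 1, "dx": 370, "dy": 270, "dz": 4, "wx": 0, "wy": 0, "wz": 0},
    {"gripper": 1, "dx": 370, "dy": 270, "dz": 4, "wx": 0, "wy": 0, "wz": 0},
  ],
  squeeze=30,
)

```text
time: 4.4
tcp_pos: [0.5188, -0.1159, 0.1749]
orientation: [[-0.125, 0.992, -0.001], [0.992, 0.125, 0.0], [0.0, -0.001, -1.0]]
force: [0.7, -1.5, -0.5]
grip_width: 0.505
grip_force: 30.0
```

```bash
python3 go.py .633 .085 .18
```

```text
t 4.4 tcp [ 0.5188 -0.1159  0.1749] move [185.  138.5  -5.1] rot [-0.03 -0.01  0.05] dist 231.0 gw 0.505 gf 30.0 F [ 0.7 -1.5 -0.5]
```

Call:
play_rows(
  steps=[
    {"gripper": 1, "dx": 185, "dy": 138, "dz": 0, "wx": 0, "wy": 0, "wz": 0},
    {"gripper": 1, "dx": 185, "dy": 138, "dz": 0, "wx": 0, "wy": 0, "wz": 0},
    {"gripper": 1, "dx": 185, "dy": 138, "dz": 0, "wx": 0, "wy": 0, "wz": 0},
    {"gripper": 1, "dx": 185, "dy": 138, "dz": 0, "wx": 0, "wy": 0, "wz": 0},
    {"gripper": 1, "dx": 185, "dy": 138, "dz": 0, "wx": 0, "wy": 0, "wz": 0},
  ],
  squeeze=30,
)

```text
time: 4.9
tcp_pos: [0.6326, 0.0877, 0.1745]
orientation: [[-0.129, 0.992, -0.001], [0.992, 0.129, 0.002], [0.002, -0.001, -1.0]]
force: [-0.2, 0.0, -0.6]
grip_width: 0.5
grip_force: 30.0
```

Call:
play_rows(
  steps=[
    {"gripper": 1, "dx": 0, "dy": 0, "dz": 0, "wx": 0, "wy": 0, "wz": 0},
    {"gripper": 1, "dx": 0, "dy": 0, "dz": 0, "wx": 0, "wy": 0, "wz": 0},
  ],
  squeeze=30,
)

```text
time: 5.1
tcp_pos: [0.6318, 0.0839, 0.1742]
orientation: [[-0.127, 0.992, -0.002], [0.992, 0.127, 0.0], [0.0, -0.002, -1.0]]
force: [-0.9, -1.5, -0.9]
grip_width: 0.501
grip_force: 30.0
```

```bash
python3 go.py .633 .085 .06; python3 - <<'E'
from h import *
save('wrist','w3')
KM=cammat('wrist');im=bot.read_camera('wrist')
for c,s in blobs(im,'yellow',15): print(c.round(1),s,ray('wrist',c,.015,KM).round(4))
E
```

```text
t 5.1 tcp [0.6318 0.0839 0.1742] move [  0.9   1.6 114.2] rot [-0.11 -0.02  0.17] dist 114.0 gw 0.501 gf 30.0 F [-0.9 -1.5 -0.9]
```

View pics/w3.png

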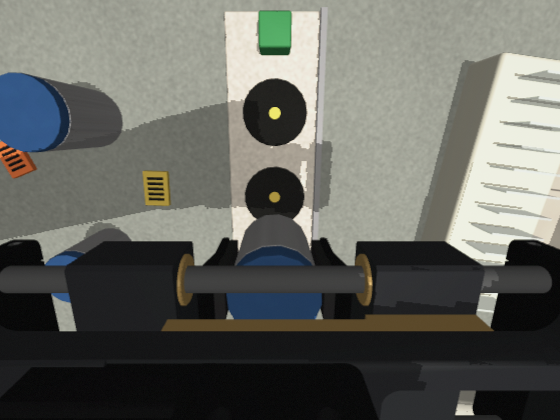

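The wrist view shows the dots of discs a and b at (275,113) and (275,197). The held pot hangs straight below the fingers.

```bash
sed -i "s/((24,150,120),(34,255,255))/((20,120,90),(40,255,255))/" h.py; python3 - <<'E'
from h import *
im=cv2.imread('pics/w3.png')[:,:,::-1].copy();KM=cammat('wrist')
print(im[113,275],im[197,275])
for c,s in blobs(im,'yellow',15): print(c.round(1),s,ray('wrist',c,.015,KM).round(4))
E
```

```text
[238 231 111] [171 147  63]
[274.2 112.7] [268 107  13  13 131] [0.6201 0.1715 0.015 ]
[156.6 187.6] [143 171  27  35 685] [0.4994 0.0761 0.015 ]
[274.2 196.6] [269 192  11  10  92] [0.6313 0.0823 0.015 ]
```

Call:
play_rows(
  steps=[
    {"gripper": 1, "dx": 0, "dy": 0, "dz": 40, "wx": 0, "wy": 0, "wz": 0},
    {"gripper": 1, "dx": 0, "dy": 0, "dz": 80, "wx": 0, "wy": 0, "wz": 0},
    {"gripper": 1, "dx": 0, "dy": 0, "dz": 110, "wx": 0, "wy": 0, "wz": 0},
    {"gripper": 1, "dx": 0, "dy": 0, "dz": 125, "wx": 0, "wy": 0, "wz": 0},
    {"gripper": 1, "dx": 0, "dy": 0, "dz": 132, "wx": 0, "wy": 0, "wz": 0},
  ],
  squeeze=30,
)

```text
time: 5.7
tcp_pos: [0.6315, 0.0818, 0.0424]
orientation: [[-0.124, 0.992, -0.002], [0.992, 0.124, -0.001], [-0.0, -0.002, -1.0]]
force: [-0.1, 0.2, -0.7]
grip_width: 0.498
grip_force: 30.0
```

Call:
play_rows(
  steps=[
    {"gripper": 1, "dx": 0, "dy": 0, "dz": 3, "wx": 0, "wy": 0, "wz": 0},
    {"gripper": 1, "dx": 0, "dy": 0, "dz": 6, "wx": 0, "wy": 0, "wz": 0},
    {"gripper": 1, "dx": 0, "dy": 0, "dz": 6, "wx": 0, "wy": 0, "wz": 0},
  ],
  squeeze=30,
)

```text
time: 6.0
tcp_pos: [0.6328, 0.0833, 0.0385]
orientation: [[-0.126, 0.992, 0.001], [0.992, 0.126, 0.0], [-0.0, 0.001, -1.0]]
force: [-0.1, 0.6, -0.5]
grip_width: 0.502
grip_force: 30.0
```

Call:
play_rows(
  steps=[
    {"gripper": 1, "dx": 0, "dy": 0, "dz": 1, "wx": 0, "wy": 0, "wz": 0},
    {"gripper": 1, "dx": 0, "dy": 0, "dz": 2, "wx": 0, "wy": 0, "wz": 0},
    {"gripper": 1, "dx": 0, "dy": 0, "dz": 2.5, "wx": 0, "wy": 0, "wz": 0},
  ],
  squeeze=30,
)

```text
time: 6.3
tcp_pos: [0.6323, 0.0833, 0.0353]
orientation: [[-0.126, 0.992, 0.0], [0.992, 0.126, 0.0], [-0.0, 0.0, -1.0]]
force: [-0.1, -0.3, -1.1]
grip_width: 0.499
grip_force: 30.0
```

Call:
play_rows(
  steps=[
    {"gripper": 1, "dx": 0, "dy": 0, "dz": 0.5, "wx": 0, "wy": 0, "wz": 0},
    {"gripper": 1, "dx": 0, "dy": 0, "dz": 1, "wx": 0, "wy": 0, "wz": 0},
  ],
  squeeze=30,
)

```text
time: 6.5
tcp_pos: [0.6323, 0.0833, 0.0348]
orientation: [[-0.126, 0.992, 0.0], [0.992, 0.126, -0.0], [-0.0, 0.0, -1.0]]
force: [-4.8, -1.0, 10.1]
grip_width: 0.501
grip_force: 30.0
```

Call:
play_rows(
  steps=[
    {"gripper": -1, "dx": 0, "dy": 0, "dz": 0, "wx": 0, "wy": 0, "wz": 0},
    {"gripper": -1, "dx": 0, "dy": 0, "dz": 0, "wx": 0, "wy": 0, "wz": 0},
    {"gripper": -1, "dx": 0, "dy": 0, "dz": 0, "wx": 0, "wy": 0, "wz": 0},
    {"gripper": -1, "dx": 0, "dy": 0, "dz": 0, "wx": 0, "wy": 0, "wz": 0},
    {"gripper": -1, "dx": 0, "dy": 0, "dz": 0, "wx": 0, "wy": 0, "wz": 0},
  ],
  squeeze=20,
)

```text
time: 7.0
tcp_pos: [0.6322, 0.0833, 0.034]
orientation: [[-0.126, 0.992, -0.0], [0.992, 0.126, 0.0], [0.0, -0.0, -1.0]]
force: [-0.2, -0.5, 0.1]
grip_width: 0.869
grip_force: 0.0
```

Call:
play_rows(
  steps=[
    {"gripper": -1, "dx": 0, "dy": 0, "dz": -20, "wx": 0, "wy": 0, "wz": 0},
    {"gripper": -1, "dx": 0, "dy": 0, "dz": -60, "wx": 0, "wy": 0, "wz": 0},
    {"gripper": -1, "dx": 0, "dy": 0, "dz": -110, "wx": 0, "wy": 0, "wz": 0},
    {"gripper": -1, "dx": 0, "dy": 0, "dz": -160, "wx": 0, "wy": 0, "wz": 0},
    {"gripper": -1, "dx": 0, "dy": 0, "dz": -185, "wx": 0, "wy": 0, "wz": 0},
  ],
  squeeze=20,
)

```text
time: 7.5
tcp_pos: [0.6335, 0.0839, 0.2242]
orientation: [[-0.126, 0.992, 0.006], [0.992, 0.126, 0.001], [0.0, 0.006, -1.0]]
force: [0.9, 1.3, -1.0]
grip_width: 0.998
grip_force: 0.0
```

```bash
python3 look.py w4 .081;python3 go.py .430 .317 .22
```

```text
[ 64.4 116. ] [  30   84   70   65 3448] [0.4167 0.1435 0.081 ]
[272.  201.2] [ 253  182   39   39 1183] [0.6318 0.083  0.081 ]
[ 97.2 238.3] [ 83 235  30   6 113] [0.4449 0.0169 0.081 ]
t 7.55 tcp [0.6346 0.0842 0.227 ] move [ 256.7 -173.8    5.4] rot [0.52 0.   0.08] dist 310.0 gw 0.999 gf 0.0 F [ 0.7 -0.   3.3]
```

View pics/w4.png

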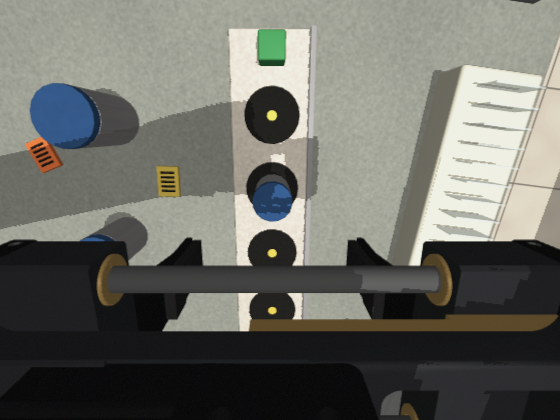

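Pot_44 stands upright on disc b, its lid at (272,201). Next is pot_36.

Call:
play_rows(
  steps=[
    {"gripper": -1, "dx": 257, "dy": -174, "dz": 4, "wx": 0, "wy": 0, "wz": 0},
    {"gripper": -1, "dx": 257, "dy": -174, "dz": 4, "wx": 0, "wy": 0, "wz": 0},
    {"gripper": -1, "dx": 257, "dy": -174, "dz": 4, "wx": 0, "wy": 0, "wz": 0},
    {"gripper": -1, "dx": 257, "dy": -174, "dz": 4, "wx": 0, "wy": 0, "wz": 0},
    {"gripper": -1, "dx": 257, "dy": -174, "dz": 4, "wx": 0, "wy": 0, "wz": 0},
  ],
  squeeze=20,
)

```text
time: 8.05
tcp_pos: [0.4655, 0.2721, 0.2156]
orientation: [[-0.125, 0.992, 0.0], [0.992, 0.125, -0.0], [-0.0, 0.0, -1.0]]
force: [0.8, 0.1, 0.9]
grip_width: 0.999
grip_force: 0.0
```

```bash
python3 go.py .430 .317 .22; python3 - <<'E'
from h import *
im=cv2.imread('pics/w4.png')[:,:,::-1].copy();
K=np.array(bot.camera_params('wrist')['camera_matrix'])
T=np.eye(4);T[:3,:3]=np.array([[-.126,.992,.004],[.992,.126,.001],[0,.004,-1]]);T[:3,3]=[.6346,.0842,.227];KM=(K,T@np.array(bot.camera_params('wrist')['T_tool_cam']))
for c,s in blobs(im,'yellow',15): print(c.round(1),ray('wrist',c,.015,KM).round(4))
E
```

```text
t 8.05 tcp [0.4655 0.2721 0.2156] move [ 49.  -29.6  -4.4] rot [0.01 0.02 0.06] dist 57.0 gw 0.999 gf 0.0 F [0.8 0.1 0.9]
[271.3 115. ] [0.6203 0.1743 0.015 ]
[168.5 180.5] [0.4986 0.0777 0.015 ]
[271.7 252.8] [ 0.6434 -0.0056  0.015 ]
[271.9 310.3] [ 0.6549 -0.0956  0.015 ]
```

Call:
play_rows(
  steps=[
    {"gripper": -1, "dx": 30, "dy": -18, "dz": -2, "wx": 0, "wy": 0, "wz": 0},
    {"gripper": -1, "dx": 49, "dy": -30, "dz": -4, "wx": 0, "wy": 0, "wz": 0},
    {"gripper": -1, "dx": 49, "dy": -30, "dz": -4, "wx": 0, "wy": 0, "wz": 0},
    {"gripper": -1, "dx": 49, "dy": -30, "dz": -4, "wx": 0, "wy": 0, "wz": 0},
  ],
  squeeze=20,
)

```text
time: 8.45
tcp_pos: [0.4312, 0.3157, 0.2197]
orientation: [[-0.126, 0.992, 0.0], [0.992, 0.126, -0.0], [-0.0, 0.0, -1.0]]
force: [-0.8, -1.0, 0.1]
grip_width: 0.996
grip_force: 0.0
```

```bash
python3 look.py w5 .05;python3 go.py .430 .317 .015
```

```text
[273.3 192.1] [259 178  29  29 659] [0.4295 0.3194 0.05  ]
[241.3 326.5] [231 321  18  10 118] [0.4104 0.1346 0.05  ]
[395.6 397.9] [389 391  13  16 153] [0.6405 0.0445 0.05  ]
t 8.5 tcp [0.4318 0.315  0.2196] move [  2.4  -1.6 204.5] rot [-0.    0.03  0.03] dist 205.0 gw 1.0 gf 0.0 F [ 0.9 -0.7 -0.3]
```

Call:
play_rows(
  steps=[
    {"gripper": -1, "dx": 4, "dy": -1, "dz": 50, "wx": 0, "wy": 0, "wz": 0},
    {"gripper": -1, "dx": 4, "dy": -1, "dz": 100, "wx": 0, "wy": 0, "wz": 0},
    {"gripper": -1, "dx": 4, "dy": -1, "dz": 150, "wx": 0, "wy": 0, "wz": 0},
    {"gripper": -1, "dx": 4, "dy": -1, "dz": 185, "wx": 0, "wy": 0, "wz": 0},
    {"gripper": -1, "dx": 4, "dy": -1, "dz": 203, "wx": 0, "wy": 0, "wz": 0},
  ],
  squeeze=20,
)

```text
time: 9.0
tcp_pos: [0.429, 0.3168, 0.013]
orientation: [[-0.123, 0.992, -0.004], [0.992, 0.123, -0.003], [-0.002, -0.004, -1.0]]
force: [1.0, 1.0, 0.5]
grip_width: 0.999
grip_force: 0.0
```

Call:
play_rows(
  steps=[
    {"gripper": -1, "dx": 0, "dy": 0, "dz": 0, "wx": 0, "wy": 0, "wz": 0},
    {"gripper": 1, "dx": 0, "dy": 0, "dz": 0, "wx": 0, "wy": 0, "wz": 0},
    {"gripper": 1, "dx": 0, "dy": 0, "dz": 0, "wx": 0, "wy": 0, "wz": 0},
    {"gripper": 1, "dx": 0, "dy": 0, "dz": 0, "wx": 0, "wy": 0, "wz": 0},
    {"gripper": 1, "dx": 0, "dy": 0, "dz": 0, "wx": 0, "wy": 0, "wz": 0},
  ],
  squeeze=20,
)

```text
time: 9.5
tcp_pos: [0.4304, 0.3199, 0.0178]
orientation: [[-0.125, 0.992, 0.002], [0.992, 0.125, 0.001], [0.0, 0.002, -1.0]]
force: [-0.8, 0.4, -0.1]
grip_width: 0.726
grip_force: 0.0
```

Call:
play_rows(
  steps=[
    {"gripper": 1, "dx": 0, "dy": 0, "dz": 0, "wx": 0, "wy": 0, "wz": 0},
    {"gripper": 1, "dx": 0, "dy": 0, "dz": 0, "wx": 0, "wy": 0, "wz": 0},
    {"gripper": 1, "dx": 0, "dy": 0, "dz": 0, "wx": 0, "wy": 0, "wz": 0},
    {"gripper": 1, "dx": 0, "dy": 0, "dz": 0, "wx": 0, "wy": 0, "wz": 0},
    {"gripper": 1, "dx": 0, "dy": 0, "dz": 0, "wx": 0, "wy": 0, "wz": 0},
  ],
  squeeze=20,
)

```text
time: 10.0
tcp_pos: [0.4297, 0.3197, 0.0169]
orientation: [[-0.126, 0.992, 0.0], [0.992, 0.126, 0.0], [0.0, 0.0, -1.0]]
force: [-0.1, -0.9, 1.6]
grip_width: 0.411
grip_force: 20.0
```

Call:
play_rows(
  steps=[
    {"gripper": 1, "dx": 0, "dy": 0, "dz": -20, "wx": 0, "wy": 0, "wz": 0},
    {"gripper": 1, "dx": 0, "dy": 0, "dz": -60, "wx": 0, "wy": 0, "wz": 0},
    {"gripper": 1, "dx": 0, "dy": 0, "dz": -100, "wx": 0, "wy": 0, "wz": 0},
    {"gripper": 1, "dx": -20, "dy": 20, "dz": -130, "wx": 0, "wy": 0, "wz": 0},
    {"gripper": 1, "dx": -50, "dy": 51, "dz": -140, "wx": 0, "wy": 0, "wz": 0},
  ],
  squeeze=30,
)

```text
time: 10.5
tcp_pos: [0.4867, 0.2793, 0.1609]
orientation: [[-0.131, 0.991, 0.004], [0.991, 0.131, 0.003], [0.002, 0.005, -1.0]]
force: [-0.6, 0.2, -0.1]
grip_width: 0.409
grip_force: 30.0
```

Call:
play_rows(
  steps=[
    {"gripper": 1, "dx": -118, "dy": 120, "dz": 0, "wx": 0, "wy": 0, "wz": 0},
    {"gripper": 1, "dx": -118, "dy": 120, "dz": 0, "wx": 0, "wy": 0, "wz": 0},
    {"gripper": 1, "dx": -118, "dy": 120, "dz": 0, "wx": 0, "wy": 0, "wz": 0},
    {"gripper": 1, "dx": -118, "dy": 120, "dz": 0, "wx": 0, "wy": 0, "wz": 0},
    {"gripper": 1, "dx": -118, "dy": 120, "dz": 0, "wx": 0, "wy": 0, "wz": 0},
  ],
  squeeze=30,
)

```text
time: 11.0
tcp_pos: [0.6225, 0.171, 0.1557]
orientation: [[-0.12, 0.993, -0.001], [0.993, 0.12, -0.001], [-0.001, -0.001, -1.0]]
force: [-0.5, 0.3, -2.1]
grip_width: 0.406
grip_force: 30.0
```

Call:
play_rows(
  steps=[
    {"gripper": 1, "dx": 0, "dy": 0, "dz": 0, "wx": 0, "wy": 0, "wz": 0},
    {"gripper": 1, "dx": 0, "dy": 0, "dz": 0, "wx": 0, "wy": 0, "wz": 0},
  ],
  squeeze=30,
)

```text
time: 11.2
tcp_pos: [0.6193, 0.1763, 0.1569]
orientation: [[-0.128, 0.992, -0.001], [0.992, 0.128, 0.001], [0.001, -0.001, -1.0]]
force: [-0.5, -0.9, -0.2]
grip_width: 0.407
grip_force: 30.0
```

```bash
python3 go.py .621 .1745 .032
```

```text
t 11.2 tcp [0.6193 0.1763 0.1569] move [ -2.    1.6 124.9] rot [-0.03 -0.04  0.22] dist 125.0 gw 0.407 gf 30.0 F [-0.5 -0.9 -0.2]
```

Call:
play_rows(
  steps=[
    {"gripper": 1, "dx": 0, "dy": 0, "dz": 40, "wx": 0, "wy": 0, "wz": 0},
    {"gripper": 1, "dx": 0, "dy": 0, "dz": 80, "wx": 0, "wy": 0, "wz": 0},
    {"gripper": 1, "dx": 0, "dy": 0, "dz": 105, "wx": 0, "wy": 0, "wz": 0},
    {"gripper": 1, "dx": 0, "dy": 0, "dz": 115, "wx": 0, "wy": 0, "wz": 0},
    {"gripper": 1, "dx": 0, "dy": 0, "dz": 119, "wx": 0, "wy": 0, "wz": 0},
  ],
  squeeze=30,
)

```text
time: 11.7
tcp_pos: [0.6196, 0.1754, 0.0375]
orientation: [[-0.127, 0.992, -0.001], [0.992, 0.127, 0.0], [0.0, -0.001, -1.0]]
force: [-1.0, -0.3, -0.5]
grip_width: 0.404
grip_force: 30.0
```

Call:
play_rows(
  steps=[
    {"gripper": 1, "dx": 0, "dy": 0, "dz": 0, "wx": 0, "wy": 0, "wz": 0},
    {"gripper": 1, "dx": 0, "dy": 0, "dz": 0, "wx": 0, "wy": 0, "wz": 0},
    {"gripper": 1, "dx": 0, "dy": 0, "dz": 0, "wx": 0, "wy": 0, "wz": 0},
  ],
  squeeze=30,
)

```text
time: 12.0
tcp_pos: [0.6213, 0.1749, 0.0394]
orientation: [[-0.126, 0.992, 0.002], [0.992, 0.126, 0.001], [0.0, 0.002, -1.0]]
force: [0.5, 0.0, -0.9]
grip_width: 0.407
grip_force: 30.0
```

Call:
play_rows(
  steps=[
    {"gripper": 1, "dx": 0, "dy": 0, "dz": 3, "wx": 0, "wy": 0, "wz": 0},
    {"gripper": 1, "dx": 0, "dy": 0, "dz": 5, "wx": 0, "wy": 0, "wz": 0},
    {"gripper": 1, "dx": 0, "dy": 0, "dz": 6.5, "wx": 0, "wy": 0, "wz": 0},
    {"gripper": 1, "dx": 0, "dy": 0, "dz": 7, "wx": 0, "wy": 0, "wz": 0},
    {"gripper": 1, "dx": 0, "dy": 0, "dz": 7, "wx": 0, "wy": 0, "wz": 0},
  ],
  squeeze=30,
)

```text
time: 12.5
tcp_pos: [0.6206, 0.1744, 0.0319]
orientation: [[-0.125, 0.992, 0.0], [0.992, 0.125, -0.001], [-0.001, 0.0, -1.0]]
force: [-3.7, -2.0, 11.1]
grip_width: 0.407
grip_force: 30.1
```

Call:
play_rows(
  steps=[
    {"gripper": -1, "dx": 0, "dy": 0, "dz": 0, "wx": 0, "wy": 0, "wz": 0},
    {"gripper": -1, "dx": 0, "dy": 0, "dz": 0, "wx": 0, "wy": 0, "wz": 0},
    {"gripper": -1, "dx": 0, "dy": 0, "dz": 0, "wx": 0, "wy": 0, "wz": 0},
    {"gripper": -1, "dx": 0, "dy": 0, "dz": 0, "wx": 0, "wy": 0, "wz": 0},
    {"gripper": -1, "dx": 0, "dy": 0, "dz": 0, "wx": 0, "wy": 0, "wz": 0},
  ],
  squeeze=20,
)

```text
time: 13.0
tcp_pos: [0.6205, 0.1745, 0.0307]
orientation: [[-0.126, 0.992, -0.0], [0.992, 0.126, 0.0], [0.0, -0.0, -1.0]]
force: [0.0, 0.1, 0.6]
grip_width: 0.775
grip_force: 0.0
```

Call:
play_rows(
  steps=[
    {"gripper": -1, "dx": 0, "dy": 0, "dz": -20, "wx": 0, "wy": 0, "wz": 0},
    {"gripper": -1, "dx": 0, "dy": 0, "dz": -60, "wx": 0, "wy": 0, "wz": 0},
    {"gripper": -1, "dx": 0, "dy": 0, "dz": -110, "wx": 0, "wy": 0, "wz": 0},
    {"gripper": -1, "dx": 0, "dy": 0, "dz": -160, "wx": 0, "wy": 0, "wz": 0},
    {"gripper": -1, "dx": 0, "dy": 0, "dz": -190, "wx": 0, "wy": 0, "wz": 0},
  ],
  squeeze=20,
)

```text
time: 13.5
tcp_pos: [0.6214, 0.1752, 0.2253]
orientation: [[-0.126, 0.992, 0.004], [0.992, 0.126, 0.001], [0.001, 0.004, -1.0]]
force: [0.4, 0.0, -0.3]
grip_width: 0.994
grip_force: 0.0
```

```bash
python3 look.py w6 .065;python3 look.py w6 .015 yellow;python3 go.py .442 -.007 .22
```

```text
[ 82.8 209. ] [  52  182   63   55 2668] [0.4072 0.1343 0.065 ]
[272.6 198.1] [258 183  31  31 717] [0.6203 0.174  0.065 ]
[272.7 262.4] [261 260  24   5  90] [0.6302 0.0955 0.065 ]
[172.1 241.3] [164 232  21  27 313] [0.4949 0.0857 0.015 ]
t 13.6 tcp [0.6226 0.1757 0.2265] move [-158.6 -202.1    4.7] rot [ 0.47 -0.07  0.08] dist 257.0 gw 0.997 gf 0.0 F [ 0.2 -0.  -1.1]
```

Call:
play_rows(
  steps=[
    {"gripper": -1, "dx": -158, "dy": -201, "dz": 4, "wx": 0, "wy": 0, "wz": 0},
    {"gripper": -1, "dx": -158, "dy": -201, "dz": 4, "wx": 0, "wy": 0, "wz": 0},
    {"gripper": -1, "dx": -158, "dy": -201, "dz": 4, "wx": 0, "wy": 0, "wz": 0},
    {"gripper": -1, "dx": -158, "dy": -201, "dz": 4, "wx": 0, "wy": 0, "wz": 0},
    {"gripper": -1, "dx": -158, "dy": -201, "dz": 4, "wx": 0, "wy": 0, "wz": 0},
  ],
  squeeze=20,
)

```text
time: 14.1
tcp_pos: [0.443, -0.0048, 0.2159]
orientation: [[-0.125, 0.992, -0.001], [0.992, 0.125, 0.0], [0.0, -0.001, -1.0]]
force: [-0.5, -1.4, 1.2]
grip_width: 1.004
grip_force: 0.0
```

```bash
python3 go.py .442 -.007 .22
```

```text
t 14.1 tcp [ 0.443  -0.0048  0.2159] move [-2.  -1.3 -4.1] rot [-0.04 -0.02  0.05] dist 5.0 gw 1.004 gf 0.0 F [-0.5 -1.4  1.2]
```

Call:
play_rows(
  steps=[
    {"gripper": -1, "dx": 0, "dy": 0, "dz": 0, "wx": 0, "wy": 0, "wz": 0},
    {"gripper": -1, "dx": 0, "dy": 0, "dz": 0, "wx": 0, "wy": 0, "wz": 0},
    {"gripper": -1, "dx": 0, "dy": 0, "dz": 0, "wx": 0, "wy": 0, "wz": 0},
  ],
  squeeze=20,
)

```text
time: 14.4
tcp_pos: [0.4453, -0.0027, 0.2168]
orientation: [[-0.126, 0.992, 0.0], [0.992, 0.126, 0.0], [0.0, 0.0, -1.0]]
force: [-0.6, -0.4, -0.3]
grip_width: 0.999
grip_force: 0.0
```

```bash
python3 look.py w7 .082; python3 go.py .442 -.007 .03
```

```text
[272.1  40.6] [ 239    3   67   77 4021] [0.4239 0.1473 0.082 ]
[473.   46.7] [ 453   27   41   41 1271] [0.6071 0.1657 0.082 ]
[467.3 143.2] [ 444  122   48   43 1610] [0.6276 0.0816 0.082 ]
[270.3 205.1] [ 247  182   47   47 1724] [ 0.4414 -0.0061  0.082 ]
t 14.45 tcp [ 0.4455 -0.0025  0.2167] move [ -4.2  -4.  186.7] rot [-0.   -0.04  0.17] dist 187.0 gw 1.002 gf 0.0 F [-0.1 -0.3 -1.2]
```

Call:
play_rows(
  steps=[
    {"gripper": -1, "dx": -3.5, "dy": -4.5, "dz": 50, "wx": 0, "wy": 0, "wz": 0},
    {"gripper": -1, "dx": -3.5, "dy": -4.5, "dz": 100, "wx": 0, "wy": 0, "wz": 0},
    {"gripper": -1, "dx": -3.5, "dy": -4.5, "dz": 145, "wx": 0, "wy": 0, "wz": 0},
    {"gripper": -1, "dx": -3.5, "dy": -4.5, "dz": 175, "wx": 0, "wy": 0, "wz": 0},
    {"gripper": -1, "dx": -3.5, "dy": -4.5, "dz": 187, "wx": 0, "wy": 0, "wz": 0},
  ],
  squeeze=20,
)

```text
time: 14.95
tcp_pos: [0.4393, -0.0061, 0.0269]
orientation: [[-0.128, 0.992, -0.005], [0.992, 0.128, 0.002], [0.003, -0.005, -1.0]]
force: [0.2, -0.1, 0.6]
grip_width: 1.0
grip_force: 0.0
```

Call:
play_rows(
  steps=[
    {"gripper": -1, "dx": 0, "dy": 0, "dz": 0, "wx": 0, "wy": 0, "wz": 0},
    {"gripper": 1, "dx": 0, "dy": 0, "dz": 0, "wx": 0, "wy": 0, "wz": 0},
    {"gripper": 1, "dx": 0, "dy": 0, "dz": 0, "wx": 0, "wy": 0, "wz": 0},
    {"gripper": 1, "dx": 0, "dy": 0, "dz": 0, "wx": 0, "wy": 0, "wz": 0},
    {"gripper": 1, "dx": 0, "dy": 0, "dz": 0, "wx": 0, "wy": 0, "wz": 0},
  ],
  squeeze=20,
)

```text
time: 15.45
tcp_pos: [0.4416, -0.0076, 0.0308]
orientation: [[-0.125, 0.992, 0.002], [0.992, 0.125, -0.0], [-0.001, 0.002, -1.0]]
force: [0.3, 0.5, 0.6]
grip_width: 0.719
grip_force: 0.0
```

Call:
play_rows(
  steps=[
    {"gripper": 1, "dx": 0, "dy": 0, "dz": 0, "wx": 0, "wy": 0, "wz": 0},
    {"gripper": 1, "dx": 0, "dy": 0, "dz": 0, "wx": 0, "wy": 0, "wz": 0},
    {"gripper": 1, "dx": 0, "dy": 0, "dz": 0, "wx": 0, "wy": 0, "wz": 0},
    {"gripper": 1, "dx": 0, "dy": 0, "dz": 0, "wx": 0, "wy": 0, "wz": 0},
  ],
  squeeze=30,
)

```text
time: 15.85
tcp_pos: [0.4414, -0.0076, 0.0304]
orientation: [[-0.126, 0.992, 0.001], [0.992, 0.126, -0.0], [-0.0, 0.001, -1.0]]
force: [-0.3, -0.9, 6.0]
grip_width: 0.594
grip_force: 30.0
```

Call:
play_rows(
  steps=[
    {"gripper": 1, "dx": 0, "dy": 0, "dz": -20, "wx": 0, "wy": 0, "wz": 0},
    {"gripper": 1, "dx": 0, "dy": 0, "dz": -60, "wx": 0, "wy": 0, "wz": 0},
    {"gripper": 1, "dx": 0, "dy": 0, "dz": -95, "wx": 0, "wy": 0, "wz": 0},
    {"gripper": 1, "dx": -2, "dy": 20, "dz": -118, "wx": 0, "wy": 0, "wz": 0},
    {"gripper": 1, "dx": -7, "dy": 60, "dz": -120, "wx": 0, "wy": 0, "wz": 0},
  ],
  squeeze=30,
)

```text
time: 16.35
tcp_pos: [0.502, -0.0073, 0.1532]
orientation: [[-0.125, 0.992, 0.004], [0.992, 0.125, -0.003], [-0.003, 0.004, -1.0]]
force: [0.1, -0.0, -0.6]
grip_width: 0.591
grip_force: 30.0
```

Call:
play_rows(
  steps=[
    {"gripper": 1, "dx": -5, "dy": 48, "dz": 0, "wx": 0, "wy": 0, "wz": 0},
    {"gripper": 1, "dx": -10, "dy": 90, "dz": 0, "wx": 0, "wy": 0, "wz": 0},
    {"gripper": 1, "dx": -14, "dy": 120, "dz": 0, "wx": 0, "wy": 0, "wz": 0},
    {"gripper": 1, "dx": -16, "dy": 136, "dz": 0, "wx": 0, "wy": 0, "wz": 0},
    {"gripper": 1, "dx": -16, "dy": 141, "dz": 0, "wx": 0, "wy": 0, "wz": 0},
  ],
  squeeze=30,
)

```text
time: 16.85
tcp_pos: [0.6439, -0.005, 0.1484]
orientation: [[-0.126, 0.992, -0.002], [0.992, 0.126, 0.001], [0.001, -0.002, -1.0]]
force: [0.5, -0.3, -3.1]
grip_width: 0.594
grip_force: 30.0
```

Call:
play_rows(
  steps=[
    {"gripper": 1, "dx": 0, "dy": 0, "dz": 0, "wx": 0, "wy": 0, "wz": 0},
    {"gripper": 1, "dx": 0, "dy": 0, "dz": 0, "wx": 0, "wy": 0, "wz": 0},
    {"gripper": 1, "dx": 0, "dy": 0, "dz": 0, "wx": 0, "wy": 0, "wz": 0},
  ],
  squeeze=30,
)

```text
time: 17.15
tcp_pos: [0.6424, -0.0052, 0.1501]
orientation: [[-0.126, 0.992, -0.0], [0.992, 0.126, -0.0], [-0.0, -0.0, -1.0]]
force: [0.1, -0.4, -1.9]
grip_width: 0.593
grip_force: 30.0
```

```bash
python3 go.py .6434 -.005 .0454
```

```text
t 17.15 tcp [ 0.6424 -0.0052  0.1501] move [1.000e-01 1.100e+00 1.047e+02] rot [-0.02  0.02  0.08] dist 105.0 gw 0.593 gf 30.0 F [ 0.1 -0.4 -1.9]
```

Call:
play_rows(
  steps=[
    {"gripper": 1, "dx": 0, "dy": 1, "dz": 40, "wx": 0, "wy": 0, "wz": 0},
    {"gripper": 1, "dx": 0, "dy": 1, "dz": 70, "wx": 0, "wy": 0, "wz": 0},
    {"gripper": 1, "dx": 0, "dy": 1, "dz": 88, "wx": 0, "wy": 0, "wz": 0},
    {"gripper": 1, "dx": 0, "dy": 1, "dz": 96, "wx": 0, "wy": 0, "wz": 0},
    {"gripper": 1, "dx": 0, "dy": 1, "dz": 98, "wx": 0, "wy": 0, "wz": 0},
  ],
  squeeze=30,
)

```text
time: 17.65
tcp_pos: [0.6436, -0.0051, 0.0516]
orientation: [[-0.126, 0.992, -0.001], [0.992, 0.126, -0.0], [-0.0, -0.001, -1.0]]
force: [-0.3, 0.7, -2.4]
grip_width: 0.594
grip_force: 30.0
```

Call:
play_rows(
  steps=[
    {"gripper": 1, "dx": 0, "dy": 0, "dz": 1, "wx": 0, "wy": 0, "wz": 0},
    {"gripper": 1, "dx": 0, "dy": 0, "dz": 3, "wx": 0, "wy": 0, "wz": 0},
    {"gripper": 1, "dx": 0, "dy": 0, "dz": 5, "wx": 0, "wy": 0, "wz": 0},
    {"gripper": 1, "dx": 0, "dy": 0, "dz": 6, "wx": 0, "wy": 0, "wz": 0},
    {"gripper": 1, "dx": 0, "dy": 0, "dz": 6, "wx": 0, "wy": 0, "wz": 0},
  ],
  squeeze=30,
)

```text
time: 18.15
tcp_pos: [0.6442, -0.0049, 0.046]
orientation: [[-0.126, 0.992, 0.0], [0.992, 0.126, 0.0], [-0.0, 0.0, -1.0]]
force: [-0.2, 1.3, -1.7]
grip_width: 0.589
grip_force: 30.0
```

Call:
play_rows(
  steps=[
    {"gripper": 1, "dx": 0, "dy": 0, "dz": 0.5, "wx": 0, "wy": 0, "wz": 0},
    {"gripper": 1, "dx": 0, "dy": 0, "dz": 1, "wx": 0, "wy": 0, "wz": 0},
    {"gripper": 1, "dx": 0, "dy": 0, "dz": 1, "wx": 0, "wy": 0, "wz": 0},
  ],
  squeeze=30,
)

```text
time: 18.45
tcp_pos: [0.6443, -0.0049, 0.0455]
orientation: [[-0.126, 0.992, 0.0], [0.992, 0.126, -0.0], [-0.0, 0.0, -1.0]]
force: [-3.7, 0.9, 4.0]
grip_width: 0.592
grip_force: 30.0
```

Call:
play_rows(
  steps=[
    {"gripper": -1, "dx": 0, "dy": 0, "dz": 0, "wx": 0, "wy": 0, "wz": 0},
    {"gripper": -1, "dx": 0, "dy": 0, "dz": 0, "wx": 0, "wy": 0, "wz": 0},
    {"gripper": -1, "dx": 0, "dy": 0, "dz": 0, "wx": 0, "wy": 0, "wz": 0},
    {"gripper": -1, "dx": 0, "dy": 0, "dz": 0, "wx": 0, "wy": 0, "wz": 0},
    {"gripper": -1, "dx": 0, "dy": 0, "dz": 0, "wx": 0, "wy": 0, "wz": 0},
  ],
  squeeze=20,
)

```text
time: 18.95
tcp_pos: [0.6442, -0.005, 0.0448]
orientation: [[-0.126, 0.992, -0.0], [0.992, 0.126, 0.0], [0.0, -0.0, -1.0]]
force: [1.0, -0.5, 0.4]
grip_width: 0.949
grip_force: 0.0
```

Call:
play_rows(
  steps=[
    {"gripper": -1, "dx": 0, "dy": 0, "dz": -20, "wx": 0, "wy": 0, "wz": 0},
    {"gripper": -1, "dx": 0, "dy": 0, "dz": -60, "wx": 0, "wy": 0, "wz": 0},
    {"gripper": -1, "dx": 0, "dy": 0, "dz": -110, "wx": 0, "wy": 0, "wz": 0},
    {"gripper": -1, "dx": 0, "dy": 0, "dz": -155, "wx": 0, "wy": 0, "wz": 0},
    {"gripper": -1, "dx": 0, "dy": 0, "dz": -180, "wx": 0, "wy": 0, "wz": 0},
  ],
  squeeze=20,
)

```text
time: 19.45
tcp_pos: [0.6454, -0.0045, 0.2295]
orientation: [[-0.126, 0.992, 0.005], [0.992, 0.126, 0.0], [-0.001, 0.005, -1.0]]
force: [0.8, 0.9, -0.4]
grip_width: 1.002
grip_force: 0.0
```

```bash
python3 look.py w8 .097;python3 look.py w8 .015 yellow;python3 go.py .4245 .144 .22
```

```text
[51.9 21.5] [  12    0   75   51 3024] [0.4294 0.1349 0.097 ]
[271.   19.8] [ 254    0   35   42 1146] [0.6218 0.1611 0.097 ]
[271.4 115.2] [ 251   94   42   44 1447] [0.6321 0.0812 0.097 ]
[272.2 201.8] [ 249  178   47   48 1772] [ 0.6435 -0.0036  0.097 ]
[161.8 109.3] [150  93  25  34 610] [0.4989 0.0754 0.015 ]
[270.  250.6] [266 247   9   8  63] [ 0.6536 -0.0937  0.015 ]
t 19.55 tcp [ 0.6462 -0.0044  0.2298] move [ 175.1 -201.4    8.2] rot [0.41 0.06 0.08] dist 267.0 gw 1.001 gf 0.0 F [0.9 0.2 0.7]
```

Call:
play_rows(
  steps=[
    {"gripper": -1, "dx": 175, "dy": -200, "dz": 4, "wx": 0, "wy": 0, "wz": 0},
    {"gripper": -1, "dx": 175, "dy": -200, "dz": 4, "wx": 0, "wy": 0, "wz": 0},
    {"gripper": -1, "dx": 175, "dy": -200, "dz": 4, "wx": 0, "wy": 0, "wz": 0},
    {"gripper": -1, "dx": 175, "dy": -200, "dz": 4, "wx": 0, "wy": 0, "wz": 0},
    {"gripper": -1, "dx": 175, "dy": -200, "dz": 4, "wx": 0, "wy": 0, "wz": 0},
  ],
  squeeze=20,
)

```text
time: 20.05
tcp_pos: [0.4348, 0.1354, 0.2201]
orientation: [[-0.125, 0.992, -0.001], [0.992, 0.125, -0.0], [-0.0, -0.001, -1.0]]
force: [-0.2, 0.0, 1.2]
grip_width: 1.004
grip_force: 0.0
```

```bash
python3 go.py .4245 .144 .22
```

```text
t 20.05 tcp [0.4348 0.1354 0.2201] move [ 9.8 -9.1  0.1] rot [-0.06  0.01  0.06] dist 13.0 gw 1.004 gf 0.0 F [-0.2  0.   1.2]
```

Call:
play_rows(
  steps=[
    {"gripper": -1, "dx": 10, "dy": -10, "dz": 0, "wx": 0, "wy": 0, "wz": 0},
    {"gripper": -1, "dx": 10, "dy": -10, "dz": 0, "wx": 0, "wy": 0, "wz": 0},
    {"gripper": -1, "dx": 10, "dy": -10, "dz": 0, "wx": 0, "wy": 0, "wz": 0},
    {"gripper": -1, "dx": 10, "dy": -10, "dz": 0, "wx": 0, "wy": 0, "wz": 0},
  ],
  squeeze=20,
)

```text
time: 20.45
tcp_pos: [0.4267, 0.1423, 0.2209]
orientation: [[-0.124, 0.992, -0.001], [0.992, 0.124, 0.0], [0.001, -0.0, -1.0]]
force: [0.1, -0.9, -0.1]
grip_width: 1.001
grip_force: 0.0
```

```bash
python3 look.py w9 .098; python3 go.py .4245 .144 .04
```

```text
[272.7 202.4] [ 245  174   57   57 2525] [0.4245 0.145  0.098 ]
[447.9 191.3] [431 177  35  30 831] [0.596  0.1779 0.098 ]
t 20.5 tcp [0.4266 0.1424 0.2208] move [  1.7  -1.7 180.8] rot [-0.04 -0.04 -0.03] dist 181.0 gw 0.998 gf 0.0 F [-0.6 -0.1 -0.2]
```

Call:
play_rows(
  steps=[
    {"gripper": -1, "dx": 2.5, "dy": -1.8, "dz": 45, "wx": 0, "wy": 0, "wz": 0},
    {"gripper": -1, "dx": 2.5, "dy": -1.8, "dz": 90, "wx": 0, "wy": 0, "wz": 0},
    {"gripper": -1, "dx": 2.5, "dy": -1.8, "dz": 135, "wx": 0, "wy": 0, "wz": 0},
    {"gripper": -1, "dx": 2.5, "dy": -1.8, "dz": 165, "wx": 0, "wy": 0, "wz": 0},
    {"gripper": -1, "dx": 2.5, "dy": -1.8, "dz": 179, "wx": 0, "wy": 0, "wz": 0},
  ],
  squeeze=20,
)

```text
time: 21.0
tcp_pos: [0.4223, 0.1447, 0.0392]
orientation: [[-0.125, 0.992, -0.005], [0.992, 0.125, 0.0], [0.001, -0.005, -1.0]]
force: [0.4, -0.4, 0.9]
grip_width: 0.999
grip_force: 0.0
```

Call:
play_rows(
  steps=[
    {"gripper": -1, "dx": 0, "dy": 0, "dz": 0, "wx": 0, "wy": 0, "wz": 0},
    {"gripper": 1, "dx": 0, "dy": 0, "dz": 0, "wx": 0, "wy": 0, "wz": 0},
    {"gripper": 1, "dx": 0, "dy": 0, "dz": 0, "wx": 0, "wy": 0, "wz": 0},
    {"gripper": 1, "dx": 0, "dy": 0, "dz": 0, "wx": 0, "wy": 0, "wz": 0},
    {"gripper": 1, "dx": 0, "dy": 0, "dz": 0, "wx": 0, "wy": 0, "wz": 0},
  ],
  squeeze=20,
)

```text
time: 21.5
tcp_pos: [0.4243, 0.1457, 0.0431]
orientation: [[-0.126, 0.992, 0.002], [0.992, 0.126, -0.0], [-0.0, 0.002, -1.0]]
force: [-0.2, 0.3, -0.8]
grip_width: 0.725
grip_force: 0.0
```

Call:
play_rows(
  steps=[
    {"gripper": 1, "dx": 0, "dy": 0, "dz": 0, "wx": 0, "wy": 0, "wz": 0},
    {"gripper": 1, "dx": 0, "dy": 0, "dz": 0, "wx": 0, "wy": 0, "wz": 0},
    {"gripper": 1, "dx": 0, "dy": 0, "dz": 0, "wx": 0, "wy": 0, "wz": 0},
  ],
  squeeze=40,
)

```text
time: 21.8
tcp_pos: [0.4244, 0.1457, 0.043]
orientation: [[-0.126, 0.992, 0.001], [0.992, 0.126, -0.0], [-0.0, 0.001, -1.0]]
force: [-0.4, -1.1, 7.3]
grip_width: 0.682
grip_force: 40.0
```

Call:
play_rows(
  steps=[
    {"gripper": 1, "dx": 0, "dy": 0, "dz": -20, "wx": 0, "wy": 0, "wz": 0},
    {"gripper": 1, "dx": 0, "dy": 0, "dz": -60, "wx": 0, "wy": 0, "wz": 0},
    {"gripper": 1, "dx": 0, "dy": 0, "dz": -100, "wx": 0, "wy": 0, "wz": 0},
    {"gripper": 1, "dx": -15, "dy": 11, "dz": -125, "wx": 0, "wy": 0, "wz": 0},
    {"gripper": 1, "dx": -47, "dy": 35, "dz": -130, "wx": 0, "wy": 0, "wz": 0},
  ],
  squeeze=40,
)

```text
time: 22.3
tcp_pos: [0.4649, 0.1057, 0.1757]
orientation: [[-0.13, 0.991, 0.005], [0.991, 0.13, -0.0], [-0.001, 0.005, -1.0]]
force: [0.2, -0.2, -2.4]
grip_width: 0.678
grip_force: 40.0
```

Call:
play_rows(
  steps=[
    {"gripper": 1, "dx": -40, "dy": 29, "dz": 0, "wx": 0, "wy": 0, "wz": 0},
    {"gripper": 1, "dx": -80, "dy": 59, "dz": 0, "wx": 0, "wy": 0, "wz": 0},
    {"gripper": 1, "dx": -120, "dy": 89, "dz": 0, "wx": 0, "wy": 0, "wz": 0},
    {"gripper": 1, "dx": -155, "dy": 115, "dz": 0, "wx": 0, "wy": 0, "wz": 0},
    {"gripper": 1, "dx": -180, "dy": 133, "dz": 0, "wx": 0, "wy": 0, "wz": 0},
  ],
  squeeze=40,
)

```text
time: 22.8
tcp_pos: [0.6198, -0.0617, 0.171]
orientation: [[-0.123, 0.992, -0.001], [0.992, 0.123, -0.0], [-0.0, -0.001, -1.0]]
force: [-0.4, 1.3, -2.4]
grip_width: 0.683
grip_force: 40.0
```

Call:
play_rows(
  steps=[
    {"gripper": 1, "dx": -25, "dy": 19, "dz": 0, "wx": 0, "wy": 0, "wz": 0},
    {"gripper": 1, "dx": -40, "dy": 30, "dz": 0, "wx": 0, "wy": 0, "wz": 0},
    {"gripper": 1, "dx": -40, "dy": 30, "dz": 0, "wx": 0, "wy": 0, "wz": 0},
    {"gripper": 1, "dx": -40, "dy": 30, "dz": 0, "wx": 0, "wy": 0, "wz": 0},
    {"gripper": 1, "dx": -40, "dy": 30, "dz": 0, "wx": 0, "wy": 0, "wz": 0},
  ],
  squeeze=40,
)

```text
time: 23.3
tcp_pos: [0.653, -0.0931, 0.1719]
orientation: [[-0.127, 0.992, -0.001], [0.992, 0.127, 0.001], [0.001, -0.001, -1.0]]
force: [-0.1, 0.7, -3.2]
grip_width: 0.683
grip_force: 40.0
```

```bash
python3 go.py .6545 -.0945 .058
```

```text
t 23.3 tcp [ 0.653  -0.0931  0.1719] move [ -1.6   1.4 113.9] rot [-0.04 -0.04  0.15] dist 114.0 gw 0.683 gf 40.0 F [-0.1  0.7 -3.2]
```

Call:
play_rows(
  steps=[
    {"gripper": 1, "dx": -1, "dy": 1, "dz": 40, "wx": 0, "wy": 0, "wz": 0},
    {"gripper": 1, "dx": -1, "dy": 1, "dz": 75, "wx": 0, "wy": 0, "wz": 0},
    {"gripper": 1, "dx": -1, "dy": 1, "dz": 97, "wx": 0, "wy": 0, "wz": 0},
    {"gripper": 1, "dx": -1, "dy": 1, "dz": 105, "wx": 0, "wy": 0, "wz": 0},
    {"gripper": 1, "dx": -1, "dy": 1, "dz": 107, "wx": 0, "wy": 0, "wz": 0},
  ],
  squeeze=40,
)

```text
time: 23.8
tcp_pos: [0.6541, -0.0945, 0.0648]
orientation: [[-0.127, 0.992, -0.001], [0.992, 0.127, 0.0], [0.0, -0.001, -1.0]]
force: [0.1, -0.3, -2.2]
grip_width: 0.684
grip_force: 40.0
```

Call:
play_rows(
  steps=[
    {"gripper": 1, "dx": 0, "dy": 0, "dz": 1, "wx": 0, "wy": 0, "wz": 0},
    {"gripper": 1, "dx": 0, "dy": 0, "dz": 3, "wx": 0, "wy": 0, "wz": 0},
    {"gripper": 1, "dx": 0, "dy": 0, "dz": 5, "wx": 0, "wy": 0, "wz": 0},
    {"gripper": 1, "dx": 0, "dy": 0, "dz": 6, "wx": 0, "wy": 0, "wz": 0},
    {"gripper": 1, "dx": 0, "dy": 0, "dz": 6, "wx": 0, "wy": 0, "wz": 0},
  ],
  squeeze=40,
)

```text
time: 24.3
tcp_pos: [0.6548, -0.0952, 0.0593]
orientation: [[-0.126, 0.992, 0.0], [0.992, 0.126, -0.0], [-0.0, 0.0, -1.0]]
force: [-0.4, -0.1, -2.3]
grip_width: 0.686
grip_force: 40.0
```

Call:
play_rows(
  steps=[
    {"gripper": 1, "dx": 0, "dy": 0, "dz": 0.7, "wx": 0, "wy": 0, "wz": 0},
    {"gripper": 1, "dx": 0, "dy": 0, "dz": 1.4, "wx": 0, "wy": 0, "wz": 0},
    {"gripper": 1, "dx": 0, "dy": 0, "dz": 1.4, "wx": 0, "wy": 0, "wz": 0},
  ],
  squeeze=40,
)

```text
time: 24.6
tcp_pos: [0.6548, -0.0952, 0.0581]
orientation: [[-0.126, 0.992, 0.0], [0.992, 0.126, -0.0], [-0.0, 0.0, -1.0]]
force: [-1.7, -0.3, 0.2]
grip_width: 0.685
grip_force: 40.0
```

Contact is starting. I'll release and rise clear of the pots.

Call:
play_rows(
  steps=[
    {"gripper": 1, "dx": 0, "dy": 0, "dz": 0.3, "wx": 0, "wy": 0, "wz": 0},
    {"gripper": -1, "dx": 0, "dy": 0, "dz": 0.3, "wx": 0, "wy": 0, "wz": 0},
    {"gripper": -1, "dx": 0, "dy": 0, "dz": 0.3, "wx": 0, "wy": 0, "wz": 0},
    {"gripper": -1, "dx": 0, "dy": 0, "dz": 0.3, "wx": 0, "wy": 0, "wz": 0},
    {"gripper": -1, "dx": 0, "dy": 0, "dz": 0.3, "wx": 0, "wy": 0, "wz": 0},
  ],
  squeeze=20,
)

```text
time: 25.1
tcp_pos: [0.6547, -0.0952, 0.0574]
orientation: [[-0.126, 0.992, 0.0], [0.992, 0.126, 0.0], [0.0, 0.0, -1.0]]
force: [-0.1, -0.1, -0.6]
grip_width: 0.953
grip_force: 0.0
```

Call:
play_rows(
  steps=[
    {"gripper": -1, "dx": 0, "dy": 0, "dz": 0, "wx": 0, "wy": 0, "wz": 0},
    {"gripper": -1, "dx": 0, "dy": 0, "dz": -20, "wx": 0, "wy": 0, "wz": 0},
    {"gripper": -1, "dx": 0, "dy": 0, "dz": -60, "wx": 0, "wy": 0, "wz": 0},
    {"gripper": -1, "dx": 0, "dy": 0, "dz": -110, "wx": 0, "wy": 0, "wz": 0},
    {"gripper": -1, "dx": 0, "dy": 0, "dz": -150, "wx": 0, "wy": 0, "wz": 0},
  ],
  squeeze=20,
)

```text
time: 25.6
tcp_pos: [0.655, -0.095, 0.2102]
orientation: [[-0.126, 0.992, 0.001], [0.992, 0.126, 0.0], [-0.0, 0.001, -1.0]]
force: [1.2, -0.3, 0.4]
grip_width: 0.999
grip_force: 0.0
```

Call:
play_rows(
  steps=[
    {"gripper": -1, "dx": 0, "dy": -50, "dz": -30, "wx": 0, "wy": 0, "wz": 0},
    {"gripper": -1, "dx": 0, "dy": -100, "dz": -30, "wx": 0, "wy": 0, "wz": 0},
    {"gripper": -1, "dx": -50, "dy": -130, "dz": -30, "wx": 0, "wy": 0, "wz": 0},
    {"gripper": -1, "dx": -90, "dy": -150, "dz": -30, "wx": 0, "wy": 0, "wz": 0},
    {"gripper": -1, "dx": -130, "dy": -150, "dz": -30, "wx": 0, "wy": 0, "wz": 0},
  ],
  squeeze=20,
)

```text
time: 26.1
tcp_pos: [0.52, -0.245, 0.2387]
orientation: [[-0.125, 0.992, 0.0], [0.992, 0.125, -0.002], [-0.002, 0.0, -1.0]]
force: [1.5, 0.3, -0.2]
grip_width: 1.002
grip_force: 0.0
```

Call:
play_rows(
  steps=[
    {"gripper": -1, "dx": -50, "dy": 0, "dz": 0, "wx": 0, "wy": 0, "wz": 0},
    {"gripper": -1, "dx": -90, "dy": 0, "dz": 0, "wx": 0, "wy": 0, "wz": 0},
    {"gripper": -1, "dx": -110, "dy": 0, "dz": 0, "wx": 0, "wy": 0, "wz": 0},
    {"gripper": -1, "dx": -110, "dy": 0, "dz": 0, "wx": 0, "wy": 0, "wz": 0},
  ],
  squeeze=20,
)

```text
time: 26.5
tcp_pos: [0.5349, -0.356, 0.2365]
orientation: [[-0.121, 0.993, -0.001], [0.993, 0.121, -0.0], [-0.0, -0.001, -1.0]]
force: [0.0, -0.3, -0.3]
grip_width: 0.996
grip_force: 0.0
```

```bash
python3 - <<'E'
from h import *
for cam in ['top','scene']:
    im=bot.read_camera(cam);cv2.imwrite(f'pics/{cam}1.png',im[:,:,::-1])
    for c,s in blobs(im,'blue',60):
        r=[ray(cam,c,z)[:2].round(4) for z in (.065,.081,.097,.113)]
        print(cam,c.round(1),s[4],r)
    for d in bot.pinpoint(cam,'amber_bottle'): print(c2w(cam,d['position']).round(4))
print(bot.observe()['tcp_pos'])
E
```

```text
top [333.8 140.7] 776 [array([ 0.6703, -0.1031]), array([ 0.6644, -0.1009]), array([ 0.6585, -0.0988]), array([ 0.6526, -0.0967])]
top [283.5 147.6] 554 [array([ 0.6532, -0.0048]), array([ 0.6477, -0.0048]), array([ 0.6421, -0.0048]), array([ 0.6366, -0.0047])]
top [238.  155.2] 389 [array([0.6354, 0.0832]), array([0.6303, 0.0813]), array([0.6251, 0.0795]), array([0.62  , 0.0776])]
top [191.9 162.2] 258 [array([0.6187, 0.1719]), array([0.6139, 0.1682]), array([0.6091, 0.1644]), array([0.6043, 0.1606])]
[ 0.4304 -0.163   0.0014]
[0.6345 0.0876 0.0126]
scene [197.4 218.7] 619 [array([ 0.6344, -0.1205]), array([ 0.6432, -0.1114]), array([ 0.6519, -0.1024]), array([ 0.6607, -0.0934])]
scene [241.2 239.2] 474 [array([ 0.6323, -0.0157]), array([ 0.6411, -0.0087]), array([ 0.6499, -0.0018]), array([0.6587, 0.0052])]
scene [283.7 258.5] 346 [array([0.629 , 0.0794]), array([0.6379, 0.0845]), array([0.6468, 0.0897]), array([0.6556, 0.0948])]
scene [328.8 279.2] 244 [array([0.6263, 0.175 ]), array([0.6352, 0.1783]), array([0.6441, 0.1815]), array([0.653 , 0.1848])]
scene [540.  378.7] 300 [array([0.6196, 0.5598]), array([0.6286, 0.5556]), array([0.6377, 0.5515]), array([0.6467, 0.5473])]
[ 0.4377 -0.1602 -0.0024]
[ 0.53654306 -0.35046442  0.23765745]
```

View pics/scene1.png

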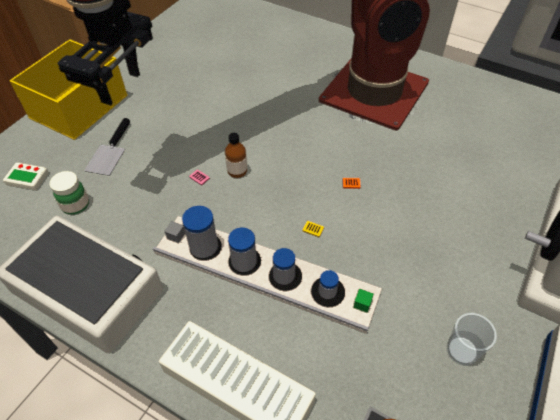

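View pics/top1.png

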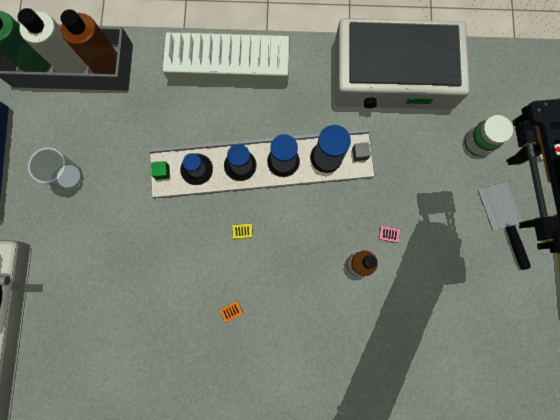

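Both views show the pots upright on their discs, growing in size from the green block (160,170) to the grey block (362,151). The bottle is where it was, at (364,263), and the arm is clear. Lid positions agree with the dots to within about 2 mm on average.

```bash
python3 -c "
from station import bot
print(bot.hand_in())"
```

```text
the job is handed in; nothing more can be done
None
```

I handed in the job at about 26.6 s: the four pots stand upright on their discs, smallest at the green block to largest at the grey, each centred to about 2 mm by my camera measurements; the bottle is undisturbed and the gripper is open and clear, but the hand-in returned no verdict.

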